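# Slide box through the gravity flap of a drop-off chute

## Task

Push the green slide box along the feed deck with your fingertips, through the hanging flap of the drop-off chute, until it slides down inside; then draw the fingers back so that the flap swings shut behind it. Do not pick the box up: it is only pushed, and must not be pushed off the edges of the deck. Leave the bottle, jar and vial standing where they are.

Things in the scene. Friction and masses are not known exactly. Their poses are not given: they have to be found in the camera images.
- slide_box: Loose closed green box for microscope slides, about 35 mm wide (its x), 91 mm long (its y) and 32 mm high, 0.08 to 0.17 kg. Origin at the centre of its underside, z up. It starts lying on the feed deck, up to 35 mm off the centre line; its long axis points roughly to the doorway, askew by up to 0.4 rad.
- chute: Drop-off chute, fixed on the worktop, turned by up to 0.3 rad. Origin on the worktop below the middle of the doorway; x points level into the chute (away from the robot), y left, z up. All x, y below are in this frame. Behind the doorway stands a white cabinet, 100 mm wide, x = 0 to 161 mm, with a clear window roof 83 mm above the deck.
- deck (a point): Middle of the top of the open aluminium feed deck before the doorway; axes as the chute's. The deck is level, 60 mm above the worktop, x = -175 to 0 mm, 190 mm wide (y = -95 to 95 mm), with 4 mm high lips along its two side edges and none at the near edge.
- door (a point): Middle of the doorway at deck level (x = 0, y = 0, z = 60 mm of the chute); axes as the chute's. The doorway is 88 mm wide between its posts. Before it two upright guides, 24 mm high over the deck, flare from y = +-45 mm at the door to y = +-75 mm at x = -50 mm.
- header (a point): Middle of the underside of the header bar over the doorway, 71 mm above the deck. The bar is 12 mm thick (top 83 mm above the deck) and reaches from x = -7 to 5 mm. Fingers follow the box some 5 to 12 mm in under it, so the tool should lean back, its tips forward, by 30 to 45 degrees.
- brink (a point): Where the level, slippery steel floor inside the chute ends (x = 50 mm, deck level): from here a slippery slope, 88 mm wide between the side walls, starts 4 mm lower and falls at 0.5 rad to the end wall at x = 155 mm. Once the box's centre is past this brink (its near end then about 5 mm inside the doorway) it tips and slides down to the end wall by itself.
- flap (a joint): Hanging grey flap, 84 mm wide, 60 mm long, 4 mm thick with a rounded lower edge, of smooth plastic, 20 g, in the doorway on a level hinge 65 mm above the deck; its lower edge hangs 5 mm above the deck. 0 rad = hanging shut; grows to 1.45 rad as the lower edge swings inward. It opens only inward, at a light push of the box or of a finger, and falls back by its own weight.
- flap_edge (a point): Middle of the flap's lower edge.
- amber_bottle: Bystander: brown bottle with black cap, 45 mm wide, 92 mm high, standing on the worktop at the left of the chute's cabinet. Origin under its centre.
- jar: Bystander: screw-lid sample jar, 70 mm wide, 103 mm high, standing on the worktop at the right of the chute's cabinet. Origin under its centre.
- vial: Bystander: capped glass vial, 15 mm wide, 66 mm high, standing on the feed deck outside the left guide, close to the cabinet. Origin under its centre.
Things that resemble listed ones, but are neither listed nor needed, are in the scene too. Several things have the shape of the slide_box; the one meant has the colours described above.

How it is judged:
On the way:
1. the flap is pushed open with the slide box in the doorway (value of joint flap above 0.3 rad and x of slide_box in the frame of chute between -0.045 and 0.06 m), for 0.1 s.
At the end, for the whole second after the job is handed in: The slide box lies at rest down inside the chute (its origin 80 to 150 mm behind the doorway, between the side walls, and lower than the deck), and the flap hangs shut (within 0.1 rad) (x of slide_box in the frame of chute between 0.08 and 0.15 m and y of slide_box in the frame of chute between -0.044 and 0.044 m and height (world z) of slide_box below 0.055 m and linear speed of slide_box below 0.02 m/s and value of joint flap below 0.1 rad); the robot touches nothing.
It fails at once if the slide box is lifted (15 mm above the deck) instead of pushed (height (world z) of slide_box above 0.075 m).
It fails at once if the slide box is pushed off the deck beside or before the chute (height (world z) of slide_box below 0.04 m and x of slide_box in the frame of chute below 0.04 m).
It fails at once if a bystander is displaced by more than 20 mm or tipped over (distance of any of amber_bottle, jar, vial from where it was at the start of the episode above 0.02 m or angle between any of amber_bottle, jar, vial's own z axis and vertical above 0.5 rad).
It also fails if it takes over 56 s, if anything falls off the work surface, if the arm or the gripper's body presses on something with over 40 N, if the wrist force passes 120 N, or if a joint passes its speed limit or range.

## Robot

A 7-joint arm with a two-finger parallel gripper is mounted at the origin on a cart in front of the work surface, level with it; the furniture and walls round the work are solid. World frame = base frame: x ahead of the robot, y to its left, z up, the work surface at z = 0. Lengths are in m, angles in rad, forces in N, time in s.
With the tool pointing down it reaches from about 0.425 to 0.925 m from the base axis. Payload 6.8 kg.
Tool frame: the origin (TCP) lies at the very end of the fingers, on their centre line; the grasp point (between the pads) lies 19 mm behind it; x points along the fingers, y is the direction in which the jaws open and shut, and the axes are right-handed (so a half turn about x gives the same grasp; the last joint's range is limited). The gripper opens to 85 mm and grips with 20 to 120 N. Pads are 22 mm wide; open, the fingers measure 114 mm over their backs; the gripper's body (76 mm by 85 mm) begins 54 mm behind the grasp point. The pads swing forward as they close: fully open they stand 13 mm farther back than shut.
Start: joints at [-1.454, 0.477, 0.022, 1.555, -0.011, 1.109, -0.083], TCP at [0.15, 0.658, 0.231] pointing down, gripper open.
Joint ranges: [-2.96, 2.96], [-0.34, 2.1], [-1.41, 1.46], [0.24, 2.44], [-1.37, 4.51], [0.17, 1.92], [-2.96, 2.96]. Speed limits (rad/s): [2.39, 2.39, 3.14, 3.14, 3.14, 3.14, 3.14].

## Interface

Orientations are given as a rotation vector (axis times angle).
In Python, from bench import get_obs, grab_frame, camera_info, hand_in gives the robot as it stands.
- The arm moves only by the tool apply_moves, never from a script. Its argument "series" is text: rows parted by semicolons, each of 7 numbers parted by spaces: the turn, a rotation vector about the tool's x, y, z in rad, then the shift along the tool's x, y, z in m, then the opening, from 0 (shut) to 1 (fully open). In form: wx wy wz tx ty tz hand; .... A call has 1 to 12 rows; each row is the pose to reach, as a shift and turn from the pose commanded when the call began, along the tool's axes at that moment; what a row does not reach only later rows make up. A row lasts 1/8 s, in which the tool goes at most 62.5 mm and 10.7 degrees, less where a joint would pass 70% of its speed; a pose out of reach is approached as far as the arm can. A call with a gripper value outside its range is refused whole. The fingers move at their own pace and stop on an object; "force" is the grip in N (left out, the last holds). Time passes only in rows, so rows that repeat a pose let the fingers close. It gives the time, the measured TCP pose, the force and the opening at its end, in the units of the state.
- get_obs(): the state, without advancing time (a new reading comes with each control period).
- grab_frame(name): name is "scene" or "top" or "wrist"; returns the picture (420x560x3 uint8, blue, green, red); there is no depth.
- camera_info(name): a dict with "fov_y" (degrees; the focal length in pixels is half the picture's height over the tangent of half this angle, whatever the lens; pixels are square), "cx", "cy" (the principal point, pixels), "rvec" (rotation vector, rad) and "tvec" (3), from world to camera coordinates, as OpenCV has them. Camera axes: x right, y down, z forward; pixel columns grow to the right and rows downward; lengths in m; the calibration is good to about 2 mm. A picture is of the moment at which its call begins: read the wrist's pose just before it. camera_info takes no time and is no camera call; for the wrist camera it gives the pose at the moment of the call.
- hand_in(): hands the job in, once; it reports no verdict.
The state is a dict: "clock": time; "joints": joint angles; "qvel": joint speeds; "tau": joint torques, N m; "tcp_pos": TCP position; "orientation": TCP orientation; "contact_force": force on the tool from outside, world axes, zero at the start; "moment": the same for the moment, N m; "grip_width": finger opening in m.
Only numpy, scipy, OpenCV 4.12 (cv2) and the standard library are available. Lean on these libraries where they do the work, as an engineer would, in place of code of your own. Each camera call takes 0.05 s, during which the arm holds its last target.

## Working session

There is one attempt and no reset: what is moved stays moved. The work goes in short steps, Python scripts to look and compute and a tool call to move; the robot and the scene stay as the last step left them, time stands still between calls to the robot, and variables do not carry over. Pictures are saved under pics/ and viewed, and the job is handed in when it is done.

Besides the shell and the picture viewer there is one more tool, called after ">>>" by a JSON object that holds its "name" and its "arguments", one argument or row to a line. apply_moves: Moves the arm, as the interface text tells. Its arguments: {"type":"object","properties":{"series":{"type":"string"},"force":{"type":"number"}},"required":["series"]}

```bash
mkdir -p pics; ls; python3 - <<'E'
from bench import *
import cv2
print(get_obs())
for n in ["scene","top","wrist"]:
    cv2.imwrite(f"pics/{n}0.png",grab_frame(n)); print(n,camera_info(n))
E
```

```text
pics
{'clock': 0.0, 'joints': array([-1.45406645,  0.47778102,  0.02231916,  1.55647508, -0.01149367,
        1.10929343, -0.08308691]), 'qvel': array([ 0.00106626,  0.00088102, -0.00073893, -0.0028024 ,  0.00018932,
        0.00046278, -0.00094678]), 'tau': array([-5.53327955e-04, -5.96452403e+01,  1.60753738e+00, -2.81197071e+01,
        1.23877623e-02,  9.13197262e-03, -2.59025961e-05]), 'tcp_pos': array([0.15035533, 0.65742285, 0.23032814]), 'orientation': array([ 0.17503417,  1.56365587, -0.17790978]), 'contact_force': array([ 0.8045233 , -0.02608752,  0.04752517]), 'moment': array([-0.00513668, -0.03544998, -0.03997219]), 'grip_width': 0.08497093601872116}
scene {'fov_y': 47.49591441126641, 'cx': 285.4955989704028, 'cy': 213.20135299132696, 'rvec': array([ 1.34052812, -2.08331151,  1.0296355 ]), 'tvec': array([0.41516101, 0.41922135, 0.51470914])}
top {'fov_y': 50.95222488199914, 'cx': 280.87055716176485, 'cy': 208.54719615924702, 'rvec': array([ 2.15858515, -2.18181732,  0.10859137]), 'tvec': array([0.13972574, 0.66766948, 0.93641134])}
wrist {'fov_y': 67.2143920341052, 'cx': 274.68666835061646, 'cy': 212.8583102914222, 'rvec': array([-2.26371532, -1.80373487, -0.26804537]), 'tvec': array([-0.67322835, -0.03867317,  0.38193807])}
```

View pics/scene0.png

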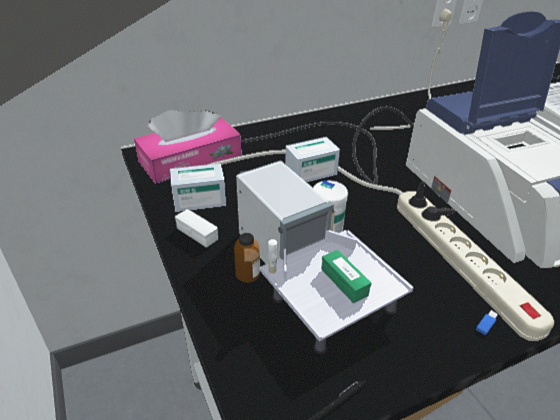

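View pics/top0.png

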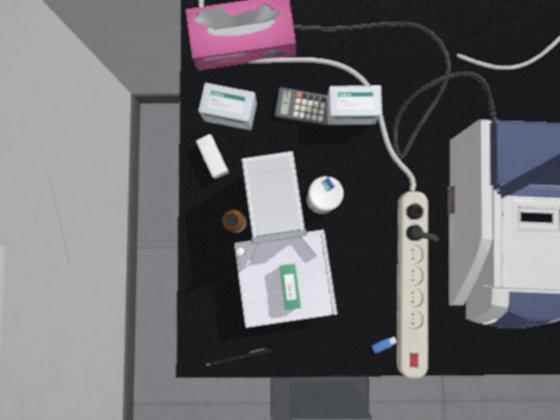

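View pics/wrist0.png

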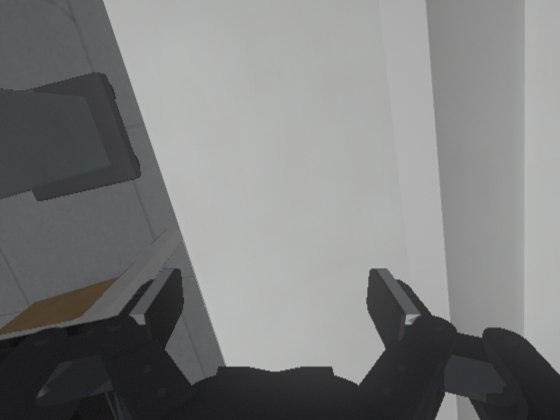

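```bash
cat > h.py <<'E'
import numpy as np, cv2
from bench import *
def cam(n):
    c=camera_info(n); f=210/np.tan(np.radians(c['fov_y'])/2)
    K=np.array([[f,0,c['cx']],[0,f,c['cy']],[0,0,1]]); return K,np.array(c['rvec']),np.array(c['tvec'])
def ray(n,uv,z):
    K,r,t=cam(n); R=cv2.Rodrigues(r)[0]; C=-R.T@t
    out=[]
    for p in np.atleast_2d(uv):
        d=R.T@np.linalg.inv(K)@np.array([p[0],p[1],1.]); out.append(C+d*(z-C[2])/d[2])
    return np.array(out)
def proj(n,P):
    K,r,t=cam(n); return cv2.projectPoints(np.atleast_2d(P).astype(float),r,t,K,None)[0][:,0]
E
python3 - <<'E'
import cv2
a=cv2.imread('pics/top0.png')[225:335,215:355]
cv2.imwrite('pics/top0c.png',cv2.resize(a,None,fx=5,fy=5,interpolation=cv2.INTER_CUBIC))
a=cv2.imread('pics/scene0.png')[155:355,230:420]
cv2.imwrite('pics/scene0c.png',cv2.resize(a,None,fx=3,fy=3,interpolation=cv2.INTER_CUBIC))
E
```

```text
(no output)
```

View pics/top0c.png

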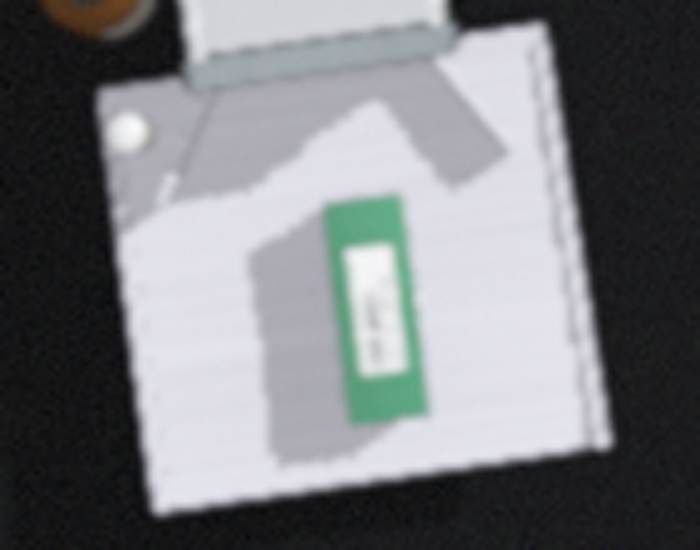

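View pics/scene0c.png

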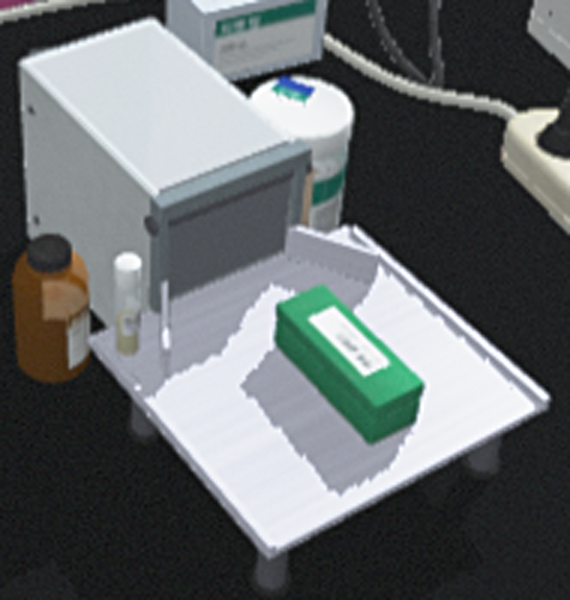

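```bash
python3 - <<'E'
from h import *
from scipy.optimize import least_squares
def px(a): return (np.array(a,float)+.5)/5-.5+np.array([215,225])
D=px([(155,515),(97,90),(547,22),(612,447)]); B=px([(325,203),(400,195),(427,413),(352,423)])
H=px([(190,88),(455,48)])
Dw=ray('top',D,.062); Bw=ray('top',B,.092)
print(Dw.round(4),Bw.round(4))
K,r,t=cam('top')
def T(p,L): 
    c,s=np.cos(p[2]),np.sin(p[2]); return np.c_[p[0]+c*L[:,0]-s*L[:,1],p[1]+s*L[:,0]+c*L[:,1],L[:,2]]
LD=np.array([(-.175,.095,.062),(0,.095,.064),(0,-.095,.064),(-.175,-.095,.062)])
LB=np.array([(.0455,.0175,.092),(.0455,-.0175,.092),(-.0455,-.0175,.092),(-.0455,.0175,.092)])
for L,I,x0 in((LD,D,[.5,0,0]),(LB,B,[.4,0,0])):
    s=least_squares(lambda p:(cv2.projectPoints(T(p,L),r,t,K,None)[0][:,0]-I).ravel(),x0)
    print(s.x.round(4),s.fun.round(2))
    if L is LD: ch=s.x
bx=s.x
d=bx[:2]-ch[:2];c,sn=np.cos(ch[2]),np.sin(ch[2])
print('box in chute',c*d[0]+sn*d[1],-sn*d[0]+c*d[1],bx[2]-ch[2])
np.save('ch.npy',ch);np.save('bx.npy',bx)
# scene check
a=proj('scene',T(ch,LD));b=proj('scene',T(bx,LB))
print(((a-[230,155])*3).round(),((b-[230,155])*3).round())
E
```

```text
[[0.4183 0.2086 0.062 ]
 [0.5948 0.2327 0.062 ]
 [0.6216 0.0414 0.062 ]
 [0.444  0.0179 0.062 ]] [[0.5471 0.1364 0.092 ]
 [0.55   0.1058 0.092 ]
 [0.4624 0.0961 0.092 ]
 [0.4588 0.1265 0.092 ]]
[0.6063 0.1369 0.1352] [ 0.52 -0.87  0.66  0.61 -0.54  1.14 -0.64 -0.79]
[0.5046 0.1162 0.111 ] [-1.07 -0.38  0.94 -0.88  1.16  0.54 -1.03  0.68]
box in chute -0.1035262213101956 -0.006849269876708001 -0.02416979781561719
[[270. 550.]
 [ 89. 333.]
 [351. 221.]
 [550. 399.]] [[273. 302.]
 [324. 281.]
 [427. 382.]
 [374. 407.]]
```

```bash
cat >> h.py <<'E'
from scipy.spatial.transform import Rotation as Ro
ch=np.array([.6063,.1369,.1352])
def c2w(x,y,z): # chute -> world
    c,s=np.cos(ch[2]),np.sin(ch[2]); return np.array([ch[0]+c*x-s*y,ch[1]+s*x+c*y,z])
def w2c(p):
    d=np.array(p[:2])-ch[:2];c,s=np.cos(ch[2]),np.sin(ch[2]); return np.array([c*d[0]+s*d[1],-s*d[0]+c*d[1],p[2]])
def Rt(lean,yaw,sgn):
    c,s=np.cos(yaw),np.sin(yaw)
    x=np.array([np.sin(lean)*c,np.sin(lean)*s,-np.cos(lean)]); y=sgn*np.array([-s,c,0])
    return np.c_[x,y,np.cross(x,y)]
def rel(p,R):
    o=get_obs(); R0=Ro.from_rotvec(o['orientation']).as_matrix()
    return np.r_[Ro.from_matrix(R0.T@R).as_rotvec(), R0.T@(p-o['tcp_pos'])]
E
python3 - <<'E'
from h import *
o=get_obs();R0=Ro.from_rotvec(o['orientation']).as_matrix();print(R0.round(3))
K,r,t=cam('wrist');C=-cv2.Rodrigues(r)[0].T@t
print('cam in tool',(R0.T@(C-o['tcp_pos'])).round(3))
for s in(1,-1):
  print(s,rel(c2w(-.185,-.007,.23),Rt(0,.1352,s)).round(3), rel(c2w(-.185,-.007,.2),Rt(.65,.1352,s)).round(3))
print(c2w(-.185,-.007,.2))
E
```

```text
[[-0.     0.223  0.975]
 [-0.001  0.975 -0.223]
 [-1.    -0.001  0.   ]]
cam in tool [-0.144 -0.    -0.075]
1 [-0.36  -0.     0.001  0.001 -0.478  0.39 ] [-0.347 -0.643  0.118  0.031 -0.478  0.39 ]
-1 [ 2.782e+00  2.000e-03  0.000e+00  1.000e-03 -4.780e-01  3.900e-01] [ 2.65   0.164  0.893  0.031 -0.478  0.39 ]
[0.42393176 0.10502801 0.2       ]
```

>>> {"name": "apply_moves", "arguments": {
  "series": "-0.05 0 0 0 -0.048 0.05 0;-0.1 0 0 0 -0.095 0.1 0;-0.15 0 0 0 -0.14 0.15 0;-0.2 0 0 0 -0.185 0.2 0;-0.25 0 0 0 -0.23 0.25 0;-0.3 0 0 0 -0.275 0.29 0;-0.34 0 0 0 -0.32 0.33 0;-0.36 0 0 0 -0.365 0.36 0;-0.36 0 0 0 -0.41 0.39 0;-0.36 0 0 0 -0.45 0.39 0;-0.36 0 0 0 -0.478 0.39 0;-0.36 0 0 0 -0.478 0.39 0"
}}

```text
clock: 1.65
tcp_pos: [0.4236, 0.103, 0.2312]
orientation: [-0.103, 1.569, 0.103]
contact_force: [-0.2, 0.0, -1.1]
grip_width: 0.0001
```

```bash
python3 - <<'E'
from h import *
o=get_obs();print(o['joints'].round(3),o['tcp_pos'].round(4),w2c(o['tcp_pos']).round(4),o['contact_force'].round(1))
for L in(.6,.65): print(rel(c2w(-.18,-.007,.2),Rt(L,.1352,1)).round(4))
E
```

```text
[-0.637  0.07   0.27   2.111 -0.023  0.963  1.348] [0.4236 0.103  0.2312] [-0.1856 -0.009   0.2312] [-0.2  0.  -1.1]
[-0.0039 -0.6005  0.0012  0.0312  0.002   0.0056]
[-0.0038 -0.6505  0.0013  0.0312  0.002   0.0056]
```

>>> {"name": "apply_moves", "arguments": {
  "series": "0 -0.15 0 0 0.001 0.002 0;0 -0.3 0 0.01 0.002 0.004 0;0 -0.45 0 0.02 0.002 0.005 0;0 -0.6 0 0.03 0.002 0.005 0;0 -0.65 0 0.03 0.002 0.005 0;0 -0.65 0 0.03 0.002 0.005 0"
}}

```text
clock: 2.4
tcp_pos: [0.4411, 0.0994, 0.2211]
orientation: [-0.086, 1.018, 0.101]
contact_force: [0.6, -1.0, -0.2]
grip_width: 0.0002
```

```bash
python3 - <<'E'
from h import *
o=get_obs();print(o['joints'].round(3),o['tcp_pos'].round(4),w2c(o['tcp_pos']).round(4),o['contact_force'].round(1))
print(Ro.from_rotvec(o['orientation']).as_matrix().round(3))
print(rel(c2w(-.18,-.009,.12),Rt(.65,.1352,1)).round(4))
print(rel(c2w(-.178,-.009,.072),Rt(.65,.1352,1)).round(4))
E
```

```text
[-0.018 -0.097 -0.465  2.426  0.527  0.334  0.751] [0.4411 0.0994 0.2211] [-0.1687 -0.0149  0.2211] [ 0.6 -1.  -0.2]
[[ 0.521 -0.124  0.844]
 [ 0.044  0.992  0.118]
 [-0.852 -0.025  0.522]]
[ 0.0047 -0.1002  0.0265  0.0801  0.0082 -0.0624]
[ 0.0047 -0.1002  0.0265  0.1221  0.0094 -0.0858]
```

>>> {"name": "apply_moves", "arguments": {
  "series": "0 -0.03 0.01 0.02 0.004 -0.015 0;0.005 -0.06 0.02 0.05 0.006 -0.035 0;0.005 -0.08 0.026 0.08 0.008 -0.06 0;0.005 -0.08 0.026 0.08 0.008 -0.06 0;0.005 -0.08 0.026 0.08 0.008 -0.06 0"
}}

```text
clock: 3.02
tcp_pos: [0.4755, 0.1173, 0.139]
orientation: [-0.062, 0.981, 0.117]
contact_force: [-34.2, 98.7, 29.1]
grip_width: -0.0002
```

```bash
cat > st.py <<'E'
from h import *
import sys
o=get_obs();print(o['clock'],o['joints'].round(3),o['tcp_pos'].round(4),'chute',w2c(o['tcp_pos']).round(4),o['contact_force'].round(1))
R=Ro.from_rotvec(o['orientation']).as_matrix()
print('lean',np.arctan2(np.hypot(*R[:2,0]),-R[2,0]).round(3),'yaw of y rel chute',(np.arctan2(-R[0,1],R[1,1])-ch[2]).round(3),'roll',R[2,1].round(3))
E
python3 - <<'E'
from st import *
print(rel(c2w(-.176,-.009,.075),Rt(.6,.1352,1)).round(4))
E
```

```text
3.025 [ 0.734  0.488 -1.41   2.434  1.626  0.687 -0.222] [0.4755 0.1173 0.139 ] chute [-0.1322 -0.0018  0.139 ] [-34.2  98.7  29.1]
lean 0.589 yaw of y rel chute -0.009 roll 0.001
[-0.0075 -0.0114  0.0042  0.0289 -0.0076 -0.0719]
```

```bash
python3 - <<'E'
from st import *
for n in ["scene","top"]: cv2.imwrite(f"pics/{n}1.png",grab_frame(n))
o=get_obs();print(o['contact_force'],o['moment'],o['joints'].round(3),o['qvel'].round(2),w2c(o['tcp_pos']))
a=np.hstack([cv2.imread('pics/scene1.png')[:,:],cv2.imread('pics/top1.png')])
cv2.imwrite('pics/a1.png',cv2.resize(a,(800,300)))
E
```

```text
3.025 [ 0.734  0.488 -1.41   2.434  1.626  0.687 -0.222] [0.4755 0.1173 0.139 ] chute [-0.1322 -0.0018  0.139 ] [-34.2  98.7  29.1]
lean 0.589 yaw of y rel chute -0.009 roll 0.001
[-1.09186372 -0.01942218 -0.11925213] [-0.07709769  0.61344326  0.00296518] [ 0.736  0.492 -1.406  2.434  1.624  0.689 -0.218] [-0.06 -0.11 -0.05  0.01 -0.2  -0.08  0.16] [-0.13213989 -0.00542099  0.13717932]
```

View pics/scene1.png

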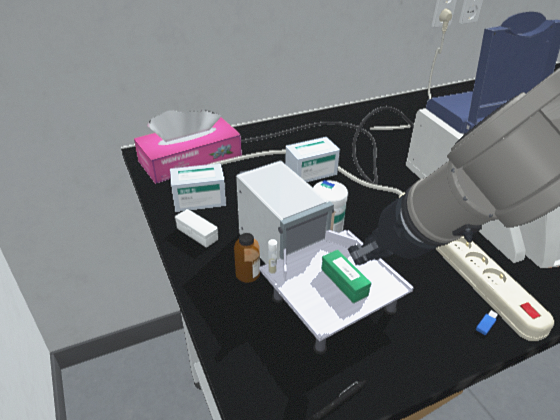

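View pics/top1.png

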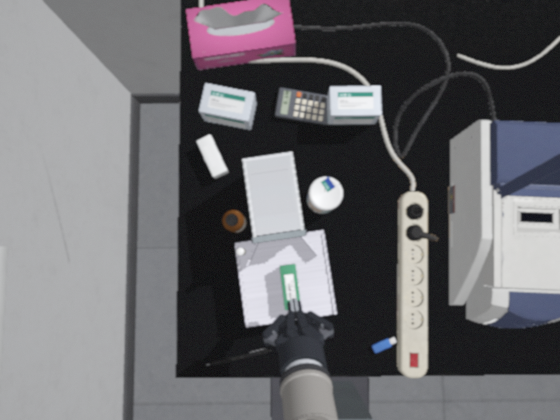

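```bash
python3 - <<'E'
from st import *
print(rel(c2w(-.15,-.007,.2),Rt(.3,.1352,1)).round(4))
print(rel(c2w(-.178,-.007,.2),Rt(.0,.1352,1)).round(4))
E
```

```text
3.125 [ 0.736  0.492 -1.406  2.434  1.624  0.689 -0.218] [0.4761 0.1137 0.1372] chute [-0.1321 -0.0054  0.1372] [-1.1 -0.  -0.1]
lean 0.584 yaw of y rel chute -0.016 roll 0.0
[-0.0142  0.2841  0.0066 -0.0622 -0.0019  0.0198]
[-0.0152  0.5841  0.0045 -0.0777 -0.0023 -0.0036]
```

>>> {"name": "apply_moves", "arguments": {
  "series": "0 0.03 0 -0.008 0 0.003 0;0 0.07 0 -0.016 0 0.006 0;0 0.11 0 -0.024 0 0.009 0;-0.005 0.15 0 -0.032 0 0.012 0;-0.01 0.19 0 -0.04 0 0.014 0;-0.01 0.23 0.004 -0.05 0 0.017 0;-0.014 0.26 0.005 -0.056 0 0.019 0;-0.014 0.284 0.006 -0.062 -0.002 0.02 0;-0.014 0.284 0.006 -0.062 -0.002 0.02 0"
}}

```text
clock: 4.25
tcp_pos: [0.4576, 0.1143, 0.2032]
orientation: [-0.098, 1.263, 0.121]
contact_force: [-0.1, -0.2, -0.0]
grip_width: 0.0004
```

```bash
python3 - <<'E'
from st import *
print(rel(c2w(-.178,-.007,.2),Rt(.0,.1352,1)).round(4))
E
```

```text
4.25 [ 0.851  0.254 -1.393  2.207  0.595  0.679  0.787] [0.4576 0.1143 0.2032] chute [-0.1504 -0.0023  0.2032] [-0.1 -0.2 -0. ]
lean 0.305 yaw of y rel chute 0.01 roll -0.007
[ 0.0112  0.3053  0.0049 -0.0052 -0.0044 -0.0273]
```

>>> {"name": "apply_moves", "arguments": {
  "series": "0 0.04 0 -0.001 0 -0.004 0;0 0.08 0 -0.002 0 -0.008 0;0 0.12 0 -0.003 -0.001 -0.012 0;0.005 0.17 0 -0.004 -0.002 -0.016 0;0.01 0.22 0 -0.005 -0.003 -0.02 0;0.01 0.27 0.004 -0.005 -0.004 -0.024 0;0.011 0.305 0.005 -0.005 -0.004 -0.027 0;0.011 0.305 0.005 -0.005 -0.004 -0.027 0"
}}

```text
clock: 5.25
tcp_pos: [0.4309, 0.1051, 0.1987]
orientation: [-0.105, 1.57, 0.105]
contact_force: [-0.4, 0.8, 0.5]
grip_width: -0.0002
```

```bash
python3 - <<'E'
from st import *
print(rel(c2w(-.178,-.007,.1),Rt(.0,.1352,1)).round(4))
print(rel(c2w(-.178,-.007,.07),Rt(.0,.1352,1)).round(4))
for n in ["scene"]: cv2.imwrite(f"pics/{n}2.png",grab_frame(n))
E
```

```text
5.25 [ 0.738  0.427 -1.337  2.06   0.486  1.034  0.863] [0.4309 0.1051 0.1987] chute [-0.1781 -0.0078  0.1987] [-0.4  0.8  0.5]
lean 0.002 yaw of y rel chute -0.001 roll 0.0
[-0.0013 -0.002  -0.0003  0.0987  0.0008  0.0003]
[-0.0013 -0.002  -0.0003  0.1287  0.0008  0.0004]
```

View pics/scene2.png

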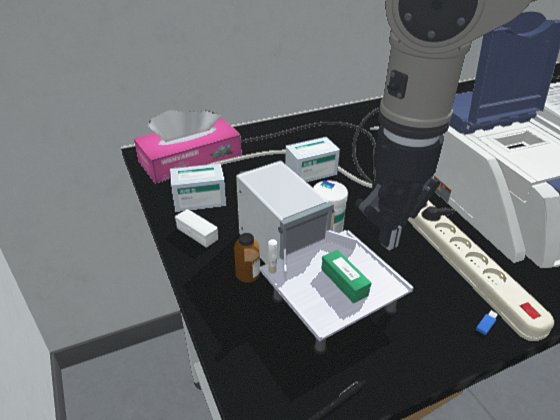

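>>> {"name": "apply_moves", "arguments": {
  "series": "0 0 0 0.02 0 0 0;0 0 0 0.04 0 0 0;0 0 0 0.06 0 0 0;0 0 0 0.08 0 0 0;0 0 0 0.1 0 0 0;0 0 0 0.115 0 0 0;0 0 0 0.125 0 0 0;0 0 0 0.128 0 0 0;0 0 0 0.128 0 0 0"
}}

```text
clock: 6.42
tcp_pos: [0.4307, 0.1043, 0.071]
orientation: [-0.105, 1.57, 0.104]
contact_force: [0.1, -1.0, -0.1]
grip_width: 0.0001
```

```bash
python3 - <<'E'
from st import *
for n in ["scene","wrist"]: cv2.imwrite(f"pics/{n}3.png",grab_frame(n))
a=cv2.imread('pics/scene3.png')[155:355,230:420]
cv2.imwrite('pics/scene3c.png',cv2.resize(a,None,fx=3,fy=3,interpolation=cv2.INTER_CUBIC))
E
```

```text
6.425 [ 0.508  0.597 -1.093  2.172  0.748  0.824  0.637] [0.4307 0.1043 0.071 ] chute [-0.1783 -0.0086  0.071 ] [ 0.1 -1.  -0.1]
lean 0.002 yaw of y rel chute -0.002 roll -0.001
```

View pics/scene3c.png

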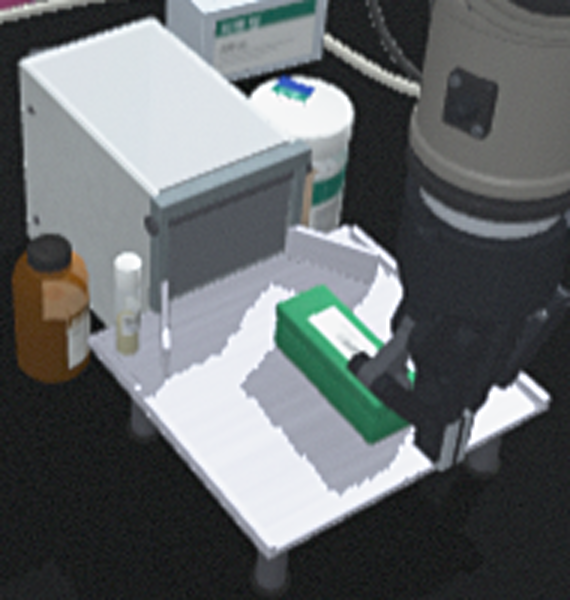

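View pics/wrist3.png

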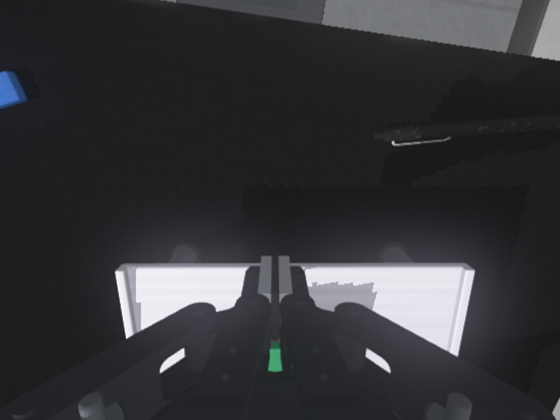

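>>> {"name": "apply_moves", "arguments": {
  "series": "0 0 0 0 0.001 0.006 0;0 0 0 0 0.002 0.012 0;0 0 0 0 0.002 0.017 0;0 0 0 0 0.002 0.021 0;0 0 0 0 0.002 0.026 0;0 0 0 0 0.002 0.031 0;0 0 0 0 0.002 0.036 0;0 0 0 0 0.002 0.041 0;0 0 0 0 0.002 0.046 0;0 0 0 0 0.002 0.05 0;0 0 0 0 0.002 0.05 0"
}}

```text
clock: 7.9
tcp_pos: [0.4803, 0.113, 0.0708]
orientation: [-0.105, 1.57, 0.104]
contact_force: [-0.6, 0.6, 0.3]
grip_width: -0.0
```

```bash
cat > look.py <<'E'
from st import *
import sys
k=sys.argv[1]
f=grab_frame('top');cv2.imwrite(f'pics/top{k}.png',f); g=grab_frame('scene');cv2.imwrite(f'pics/scene{k}.png',g)
a=cv2.resize(f[215:335,225:345],(480,480),interpolation=cv2.INTER_CUBIC)
b=cv2.resize(g[170:350,230:410],(480,480),interpolation=cv2.INTER_CUBIC)
b=b[:, :320] if False else b
cv2.imwrite(f'pics/look{k}.png',cv2.resize(np.hstack([a,b]),(800,400)))
E
python3 look.py 4
```

```text
7.9 [ 0.466  0.658 -1.058  2.062  0.762  0.881  0.67 ] [0.4803 0.113  0.0708] chute [-0.128  -0.0067  0.0708] [-0.6  0.6  0.3]
lean 0.002 yaw of y rel chute -0.002 roll -0.0
```

View pics/look4.png

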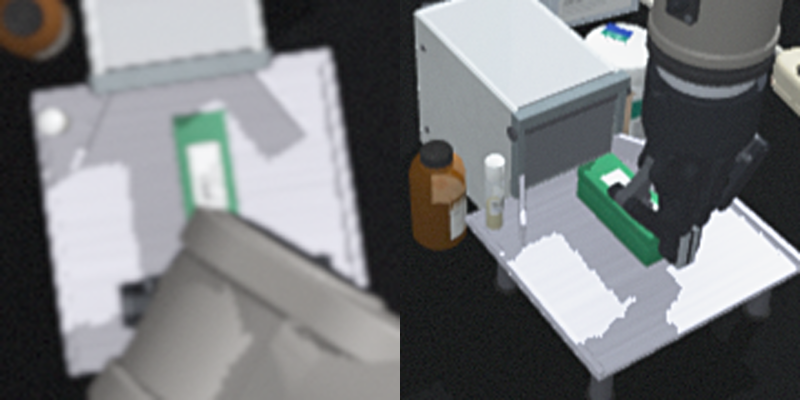

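>>> {"name": "apply_moves", "arguments": {
  "series": "0 -0.03 0 0 0 0.004 0;0 -0.07 0 0 0 0.008 0;0 -0.11 0 0 0 0.012 0;0 -0.15 0 0 0 0.017 0;0 -0.2 0 -0.001 0 0.022 0;0 -0.25 0 -0.001 0 0.027 0;0 -0.3 0 -0.001 0 0.032 0;0 -0.35 0 -0.001 0 0.037 0;0 -0.4 0 -0.001 0 0.042 0;0 -0.45 0 -0.001 0 0.046 0;0 -0.48 0 -0.001 0 0.05 0;0 -0.48 0 -0.001 0 0.05 0"
}}

```text
clock: 9.5
tcp_pos: [0.5287, 0.1196, 0.0715]
orientation: [-0.074, 1.092, 0.12]
contact_force: [-0.2, 0.1, 0.2]
grip_width: -0.0002
```

```bash
python3 look.py 5; python3 - <<'E'
from st import *
for x in (-.04,-.02,.0): print(rel(c2w(x,-.004,.072),Rt(.6,.1352,1)).round(4))
E
```

```text
9.5 [ 0.291  0.49  -0.824  2.31   1.615  0.466 -0.18 ] [0.5287 0.1196 0.0715] chute [-0.0793 -0.0067  0.0715] [-0.2  0.1  0.2]
lean 0.477 yaw of y rel chute -0.001 roll -0.001
9.6 [ 0.292  0.49  -0.824  2.309  1.614  0.466 -0.178] [0.5291 0.1196 0.0716] chute [-0.0788 -0.0068  0.0716] [-0.2  0.4 -0.1]
lean 0.477 yaw of y rel chute -0.002 roll -0.0
[-0.0014 -0.1228  0.0012  0.0175  0.0028  0.0346]
[-0.0014 -0.1228  0.0012  0.0267  0.0029  0.0524]
[-0.0014 -0.1228  0.0012  0.0359  0.0029  0.0702]
```

View pics/look5.png

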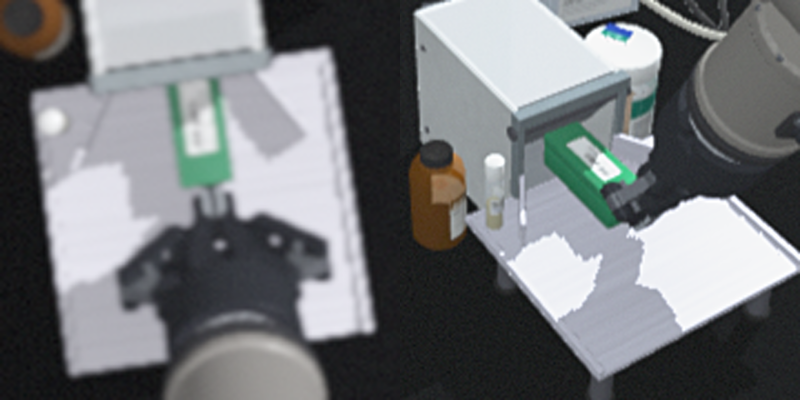

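>>> {"name": "apply_moves", "arguments": {
  "series": "0 -0.02 0 0.003 0 0.005 0;0 -0.04 0 0.006 0 0.011 0;0 -0.06 0 0.008 0 0.016 0;0 -0.08 0 0.011 0.001 0.022 0;0 -0.1 0 0.014 0.001 0.027 0;0 -0.12 0 0.017 0.001 0.033 0;0 -0.12 0 0.02 0.002 0.038 0;0 -0.12 0 0.022 0.002 0.044 0;0 -0.12 0 0.025 0.002 0.049 0;0 -0.12 0 0.028 0.003 0.055 0;0 -0.12 0 0.031 0.003 0.061 0;0 -0.12 0 0.031 0.003 0.061 0"
}}

```text
clock: 11.1
tcp_pos: [0.5976, 0.1316, 0.0723]
orientation: [-0.065, 0.971, 0.122]
contact_force: [-0.4, 0.5, 0.4]
grip_width: 0.0003
```

```bash
python3 look.py 6; python3 - <<'E'
from st import *
for x in (-.0,.005,.01): print(rel(c2w(x,-.004,.073),Rt(.6,.1352,1)).round(4))
E
```

```text
11.1 [ 0.289  0.588 -0.826  2.238  1.884  0.547 -0.364] [0.5976 0.1316 0.0723] chute [-0.0093 -0.0041  0.0723] [-0.4  0.5  0.4]
lean 0.599 yaw of y rel chute -0.003 roll -0.0
11.2 [ 0.29   0.588 -0.826  2.239  1.884  0.547 -0.365] [0.5968 0.1315 0.0721] chute [-0.0101 -0.0041  0.0721] [-0.7  0.2  0.3]
lean 0.598 yaw of y rel chute -0.002 roll -0.001
[-0.0015 -0.0022  0.0017  0.0049  0.0001  0.0089]
[-0.0015 -0.0022  0.0017  0.0077  0.0001  0.013 ]
[-0.0015 -0.0022  0.0017  0.0105  0.0001  0.0171]
```

View pics/look6.png

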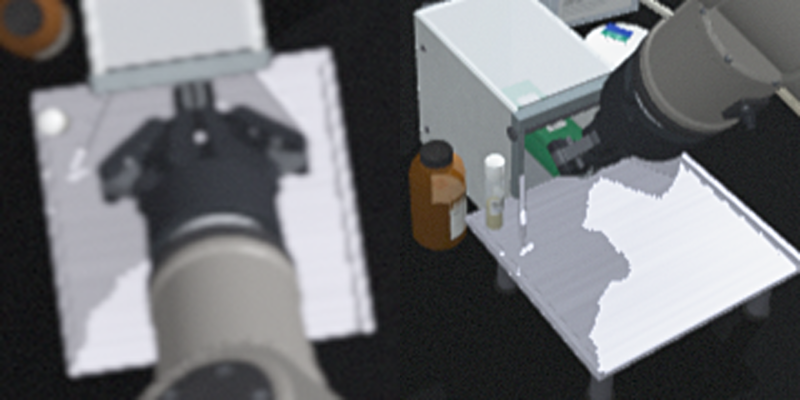

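>>> {"name": "apply_moves", "arguments": {
  "series": "0 0 0 0.002 0 0.003 0;0 0 0 0.0035 0 0.006 0;0 0 0 0.005 0 0.009 0;0 0 0 0.006 0 0.011 0;0 0 0 0.007 0 0.012 0;0 0 0 0.007 0 0.012 0"
}}

```text
clock: 11.95
tcp_pos: [0.6107, 0.1333, 0.0731]
orientation: [-0.065, 0.971, 0.122]
contact_force: [-0.1, -0.6, -0.7]
grip_width: 0.0003
```

```bash
python3 look.py 7
```

```text
11.95 [ 0.28   0.596 -0.811  2.209  1.859  0.537 -0.329] [0.6107 0.1333 0.0731] chute [ 0.0038 -0.0041  0.0731] [-0.1 -0.6 -0.7]
lean 0.598 yaw of y rel chute -0.002 roll -0.001
```

View pics/look7.png

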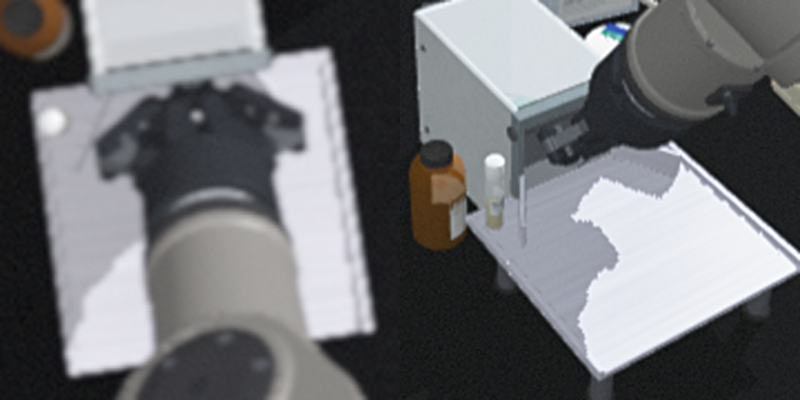

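```bash
python3 - <<'E'
import cv2,numpy as np
g=cv2.imread('pics/scene7.png');f=cv2.imread('pics/top7.png')
a=cv2.resize(g[155:265,230:350],(480,440),interpolation=cv2.INTER_CUBIC)
b=cv2.resize(f[145:255,235:310],(300,440),interpolation=cv2.INTER_CUBIC)
cv2.imwrite('pics/z7.png',np.hstack([a,b]))
E
```

```text
(no output)
```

View pics/z7.png

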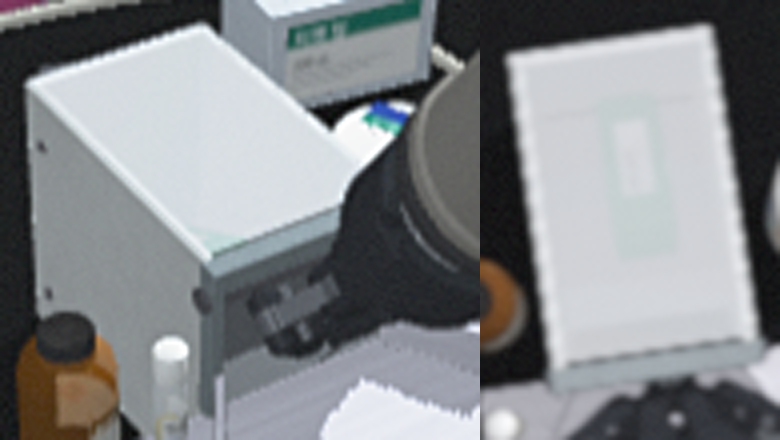

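>>> {"name": "apply_moves", "arguments": {
  "series": "0 0 0 -0.004 0 -0.006 0;0 0 0 -0.008 0 -0.012 0;0 0 0 -0.013 0 -0.019 0;0 0 0 -0.018 0 -0.026 0;0 0 0 -0.023 0 -0.034 0;0 0 0 -0.029 0 -0.042 0;0 0 0 -0.035 0 -0.05 0;0 0 0 -0.041 0 -0.057 0;0 0 0 -0.049 0 -0.055 0;0 0 0 -0.057 0 -0.049 0;0 0 0 -0.065 0 -0.043 0;0 0 0 -0.065 0 -0.043 0"
}}

```text
clock: 13.55
tcp_pos: [0.54, 0.1239, 0.104]
orientation: [-0.065, 0.969, 0.122]
contact_force: [0.0, 0.2, -0.9]
grip_width: -0.0001
```

```bash
python3 look.py 8;  python3 - <<'E'
from h import *
g=cv2.imread('pics/scene8.png');f=cv2.imread('pics/top8.png')
a=cv2.resize(g[155:265,230:350],(480,440),interpolation=cv2.INTER_CUBIC)
b=cv2.resize(f[145:255,235:310],(300,440),interpolation=cv2.INTER_CUBIC)
cv2.imwrite('pics/z8.png',np.hstack([a,b]))
# box predicted extents: corners in top crop (480-offset) -> px
def px(u,v): return (u+.5)/4-.5+235,(v+.5)/4-.5+145
for z in (.04,.06):
  P=ray('top',[px(125,95),px(180,95),px(135,257),px(198,252)],z); print(z,[w2c(p).round(3) for p in P])
E
```

```text
13.55 [ 0.33   0.447 -0.884  2.349  1.83   0.507 -0.399] [0.54   0.1239 0.104 ] chute [-0.0674 -0.0039  0.104 ] [ 0.   0.2 -0.9]
lean 0.601 yaw of y rel chute -0.003 roll -0.001
0.04 [array([0.154, 0.007, 0.04 ]), array([ 0.15 , -0.023,  0.04 ]), array([0.064, 0.014, 0.04 ]), array([ 0.062, -0.02 ,  0.04 ])]
0.06 [array([0.15 , 0.007, 0.06 ]), array([ 0.146, -0.022,  0.06 ]), array([0.062, 0.014, 0.06 ]), array([ 0.06, -0.02,  0.06])]
```

View pics/z8.png

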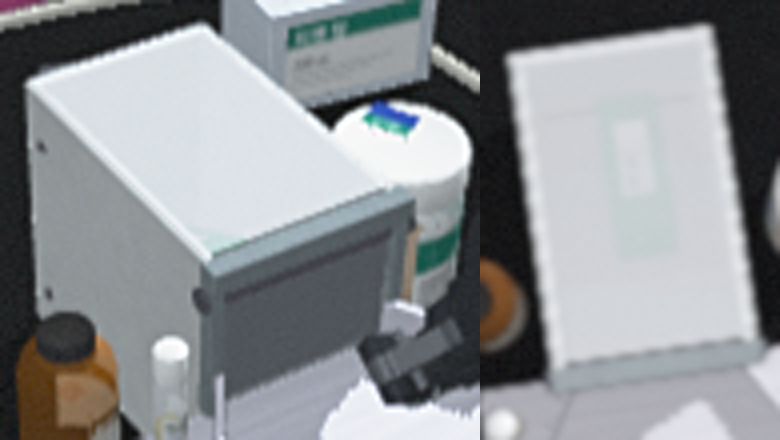

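View pics/look8.png

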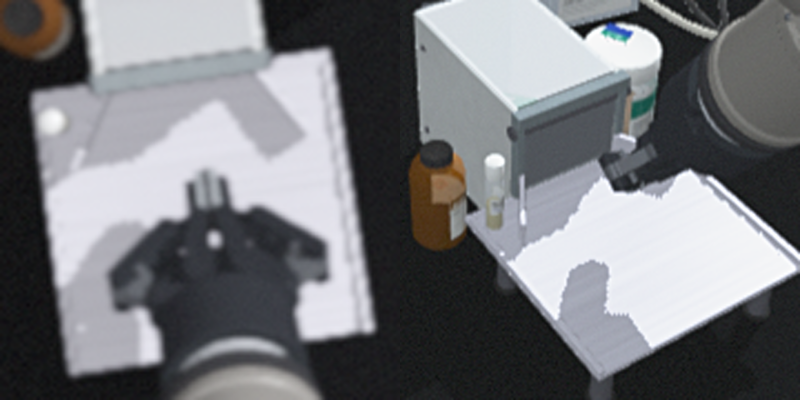

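```bash
python3 -c "
from bench import *
print(get_obs()['contact_force'],get_obs()['qvel'].round(3)); print(hand_in())"
```

```text
[ 0.32290571  0.49369706 -0.21134835] [-0.001  0.013  0.004  0.005  0.001  0.    -0.001]
the job is handed in; nothing more can be done
None
```

I pushed the green slide box along the deck and through the flap with shut fingers. I started upright and leaned the tool back to about 34° on the way. The box slid down inside the chute, I drew the fingers back about 70 mm, and I handed the job in at about 13.7 s.

**Last checks before hand-in**
- **Box:** through the clear roof it lies near the end wall, looking the same in two pictures 1.6 s apart. Its centre is at about x = 0.107 m, y = -0.005 m in the chute frame. I did not measure its height directly.
- **Flap:** by eye it hangs shut; I had no joint reading for it.
- **Bystanders:** the vial, bottle and jar look unmoved in the pictures.
- **Robot:** the fingers touch nothing, and the contact force is about 0.6 N.

**What went wrong on the way**
- My first try at leaning the tool before pushing was out of the arm's reach, so close to the base.
- It drove joints 3 and 4 to their range limits (-1.41 and 2.434 rad) and gave a reading of about 108 N, below the 120 N limit. I took it for a motion effect: it fell to about 1 N in the next reading, and the pictures showed no contact.
- I backed off, set the tool upright to start the push, and leaned it only as the arm moved forward.
- In that same episode joint 3 read -1.410, right at its range limit of -1.41, so I can't rule out that it passed the limit slightly.

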